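Lock the bridge-test weights on their carrier with the push-on clip

ROBOT

A 6-joint arm with a two-finger parallel gripper is mounted at the origin on the work surface. World frame = base frame: x ahead of the robot, y to its left, z up, the work surface at z = 0. Lengths are in m, angles in rad, forces in N, time in s.
With the tool pointing down it reaches from about 0.35 to 0.85 m from the base axis. Payload 8.1 kg.
Tool frame: the origin (TCP) lies at the very end of the fingers, on their centre line; the grasp point (between the pads) lies 19 mm behind it; z points along the fingers, y is the direction in which the jaws open and shut (so a half turn about z gives the same grasp; the last joint's range is limited). The gripper opens to 93 mm and grips with 3 to 60 N. Pads are 15 mm wide; open, the fingers measure 128 mm over their backs; the gripper's body (75 mm by 188 mm) begins 65 mm behind the grasp point.
Start: joints at [1.111, 0.13, 1.488, -0, 1.523, -0.085], TCP at [0.22, 0.558, 0.219] pointing down, gripper open.
Joint ranges: [-2.96, 2.96], [-0.89, 2.26], [0.02, 2.5], [-1.34, 4.48], [0, 2.73], [-2.66, 2.66]. Speed limits (rad/s): [2.39, 2.39, 2.79, 3.14, 3.14, 3.14].

INTERFACE

Orientations are given as a rotation vector (axis times angle).
In Python, from plant import robot gives the robot as it stands.
- The arm moves only by the shell command python3 -m creep 'ROWS' [FORCE]. ROWS is JSON, a list of rows, each an object of numbers: "x", "y", "z": the shift along the world's x, y, z in m; "wx", "wy", "wz": the turn, a rotation vector about the world's x, y, z in degrees; "hand": the finger opening in m, from 0 to 0.093. A call has 1 to 10 rows; each row shifts and turns the commanded pose from where the row before left it; what a row does not reach is not made up. A row lasts 1/8 s, in which the tool goes at most 62.5 mm and 10.7 degrees, less where a joint would pass 70% of its speed; a pose out of reach is approached as far as the arm can. A call is refused whole if a number of a shift passes 0.0625 or a number of a turn 10.7, either way. A call with a gripper value outside its range is refused whole. The fingers move at their own pace and stop on an object; FORCE is the grip in N (left out, the last holds). Time passes only in rows, so rows that do not move let the fingers close. It gives the time, the measured TCP pose, the force and the opening at its end, in the units of the state.
- robot.read_state(): the state, without advancing time (a new reading comes with each control period).
- robot.read_camera(name): name is "scene" or "top"; returns (picture, depth): 420x560x3 uint8, red, green, blue; 420x560 float32, m along the optical axis (not along the pixel's ray), 0 where there is no reading.
- robot.camera_info(name): a dict with "fov_y" (degrees; the focal length in pixels is half the picture's height over the tangent of half this angle, whatever the lens; pixels are square), "cx", "cy" (the principal point, pixels), "rvec" (rotation vector, rad) and "tvec" (3), from world to camera coordinates, as OpenCV has them. Camera axes: x right, y down, z forward; pixel columns grow to the right and rows downward; lengths in m; the calibration is good to about 2 mm. A picture is of the moment at which its call begins. camera_info takes no time and is no camera call.
- robot.close_job(): hands the job in, once; it reports no verdict.
The state is a dict: "t": time; "q": joint angles; "dq": joint speeds; "joint_torque": joint torques, N m; "tool_pos": TCP position; "orientation": TCP orientation; "force": force on the tool from outside, world axes, zero at the start; "wrist_torque": the same for the moment, N m; "opening": finger opening in m.
Only numpy, scipy, OpenCV 4.12 (cv2) and the standard library are available. Lean on these libraries where they do the work, as an engineer would, in place of code of your own. Each camera call takes 0.05 s, during which the arm holds its last target. There are 200 camera calls.

TASK

The ring weights for the bridge contest must be locked on their carrier before it is hung under a bridge. Take the larger of the two open black clips, push it sideways, mouth first, into the groove of the rod that carries the weights until it snaps fully home around the rod, and let go so that it lies flat on the top weight. Leave the smaller clip where it is.

Things in the scene. Friction and masses are not known exactly. Their poses are not given: they have to be found in the camera images.
- clip: Larger of two U-shaped black plastic clips, flat on the table: 84 x 56 x 6 mm, 70 g. Origin: slot centre, underside; +x out of the mouth (starts within 30 deg of away from the robot), z up. Slot 26 mm wide, closed at x=-11 mm; lips at x=+9 narrow it to 17; mouth 47 wide at x=+29. The sprung arms spread for a 20 mm neck (under 15 N) and snap behind it; clip then centred on it.
- clip_tab (a point): Centre of the top of the upright tab by which the larger clip is held, 45 mm above the clip's underside, at x = -44 mm, y = 0 in the clip's frame. The tab is 18 mm along the clip's x and 20 mm along its y; the flat tail it stands on is no wider than the tab and reaches from it to the body of the clip, which begins at x = -23 mm.
- groove (a point): Centre of the lower edge of the groove in the upright aluminium rod with three 100 mm steel ring weights round it (a bare rod stands near by). z up, 57 mm above the table, level with the top weight's face. Groove 16 mm high, all round: enter from any side. Neck 20 mm diameter; above and below 32 mm. Rod top 26 mm above this point. Foot 125 mm square, fixed, any yaw.
- small_clip: Clip of the same shape at 0.6 of the size (50 mm long, 34 mm wide, 5 mm thick, tab top 28 mm up), for thinner rods, flat on the table; to be left alone. Origin and axes as on the larger clip.
There are look-alikes about, which are no part of the job. Leave any pink or yellow look-alike of the clip alone.

How it is judged:
At the end, for the whole second after the job is handed in: The larger clip is snapped into the groove of the loaded carrier's rod: its slot centre within 8 mm of the rod's axis, its underside from 6 mm below to 10 mm above the groove's lower edge, flat within 10 degrees, released and at rest (horizontal distance between clip and groove below 0.008 m and z of clip in the frame of groove between -0.006 and 0.01 m and angle between clip's own z axis and vertical below 0.175 rad and linear speed of clip below 0.03 m/s); the robot touches nothing.
It fails at once if the smaller clip is moved from where it lay (more than 20 mm) (distance of small_clip from where it was at the start of the episode above 0.02 m).
It also fails if it takes over 34 s, if anything falls off the work surface, if the arm or the gripper's body presses on something with over 40 N, if the wrist force passes 120 N, or if a joint passes its speed limit or range.

## Working session

There is one attempt and no reset: what is moved stays moved. The work goes in short steps, Python scripts to look and compute and a shell command to move; the robot and the scene stay as the last step left them, time stands still between calls to the robot, and variables do not carry over. Pictures are saved under pics/ and viewed, about 8 in all and at most 12, crops included, and the job is handed in when it is done.

```bash
mkdir -p pics; ls
cat > h.py <<'E'
import numpy as np, cv2
from plant import robot
def cam(n):
    c=robot.camera_info(n); R=cv2.Rodrigues(np.array(c['rvec'],float))[0]; t=np.array(c['tvec'],float)
    f=210/np.tan(np.radians(c['fov_y'])/2); return R,t,f,c['cx'],c['cy']
def ray(n,u,v,z):
    R,t,f,cx,cy=cam(n); o=-R.T@t; d=R.T@np.array([(u-cx)/f,(v-cy)/f,1]); return o+d*(z-o[2])/d[2]
def cloud(n,D):
    R,t,f,cx,cy=cam(n); v,u=np.mgrid[:D.shape[0],:D.shape[1]]
    P=np.stack([(u-cx)/f*D,(v-cy)/f*D,D],-1); return (P-t)@R
def proj(n,p):
    R,t,f,cx,cy=cam(n); q=R@np.array(p,float)+t; return cx+f*q[0]/q[2],cy+f*q[1]/q[2]
E
python3 - <<'E'
from h import *
for n in("top","scene"):
    print(robot.camera_info(n)); R,t,*_=cam(n); print(n,-R.T@t)
    p,d=robot.read_camera(n); np.savez(f"{n}0.npz",p=p,d=d); cv2.imwrite(f"pics/{n}0.png",cv2.resize(p[...,::-1],(784,588)))
print(robot.read_state())
E
```

```text
pics
{'fov_y': 48.42404484050342, 'cx': 283.1487920855047, 'cy': 206.25454285906534, 'rvec': array([ 2.20252982, -2.14993964,  0.13592081]), 'tvec': array([-0.03165728,  0.52971863,  0.7415721 ])}
top [ 0.44922769 -0.00488305  0.79353879]
{'fov_y': 47.25332950115233, 'cx': 291.10499905632946, 'cy': 206.5215848780171, 'rvec': array([ 0.8979929 ,  2.7342329 , -0.76640789]), 'tvec': array([ 0.40200504, -0.22001703,  1.07159027])}
scene [0.76103074 0.36383818 0.80422338]
{'t': 0.1, 'q': array([ 1.11062747e+00,  1.31099385e-01,  1.48918700e+00, -6.44170784e-06,
        1.52300998e+00, -8.53695829e-02]), 'dq': array([-0.00012256,  0.00085134, -0.00235836, -0.00089804, -0.00192067,
        0.00053328]), 'joint_torque': array([ 7.56136615e-04, -5.61341178e+01, -4.93093622e+01,  7.69854826e-02,
        2.91649683e-02, -6.04329011e-05]), 'tool_pos': array([0.21938084, 0.55788832, 0.21767502]), 'orientation': array([-5.85208415e-01, -3.08614390e+00,  2.57959515e-03]), 'force': array([ 0.43689212,  0.02677328, -0.23914836]), 'wrist_torque': array([-0.03466703,  0.00708362, -0.00680969]), 'opening': 0.09281225539965282}
```

View pics/top0.png

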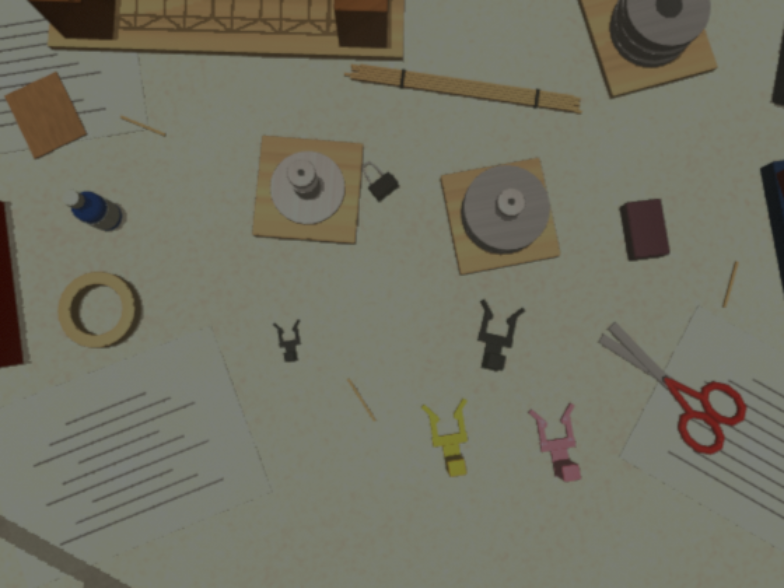

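View pics/scene0.png

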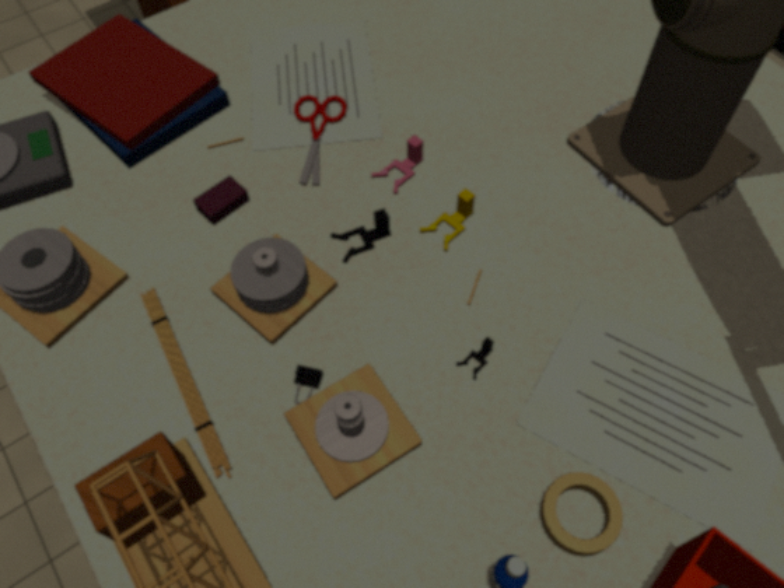

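The top view (scaled by 1.4) shows these candidates:
- **Clips:** black at (497,340), the larger one; black at (289,342), the smaller one; yellow (447,435) and pink (555,440) are decoys.
- **Rods:** at (508,208) with thick steel weights, which is the loaded carrier; at (305,180), the bare rod on a pale disc; the ring stack at (665,25) has no rod.

Next I'll measure the clip and rod and confirm both in one crop.

```bash
cat > meas.py <<'E'
from h import *
def run(n,box,p,d):
    C=cloud(n,d); u0,v0,u1,v1=box
    m=np.zeros(d.shape,bool); m[v0:v1,u0:u1]=p[v0:v1,u0:u1].max(-1)<48
    m=cv2.morphologyEx(m.astype(np.uint8),cv2.MORPH_OPEN,np.ones((2,2)))
    k,l,s,_=cv2.connectedComponentsWithStats(m); m=l==1+np.argmax(s[1:,4])
    P=C[m&(d>0)]; 
    hi=P[P[:,2]>0.035]; lo=P[(P[:,2]<0.013)&(P[:,2]>0)]
    print(n,"n",m.sum(),"hi",len(hi),hi.mean(0).round(4) if len(hi) else'', hi.min(0).round(4) if len(hi) else'',hi.max(0).round(4) if len(hi) else '',"lo",len(lo),lo.mean(0).round(4),lo.min(0).round(4),lo.max(0).round(4))
    return m,C
if __name__=="__main__":
    a=np.load("top0.npz");b=np.load("scene0.npz")
    m,C=run("top",(330,205,385,270),a['p'],a['d'])
    ms,Cs=run("scene",(230,145,282,190),b['p'],b['d'])
    for nm,X,(u0,v0,u1,v1) in(("top",C,(310,110,405,200)),("scene",Cs,(145,160,245,250)),("top-bare",C,(180,95,260,175))):
        P=X[v0:v1,u0:u1].reshape(-1,3)
        for lo,hi in((.075,.09),(.05,.064),(.005,.02)):
            Q=P[(P[:,2]>lo)&(P[:,2]<hi)]
            if len(Q)>5: print(nm,lo,len(Q),"med",np.median(Q,0).round(4),"mid",((Q.min(0)+Q.max(0))/2).round(4),"ext",np.ptp(Q,0).round(4))
    print("rayscircle top rod", ray("top",511/1.4,202/1.4,.083),"scene",ray("scene",264/1.4,256/1.4,.083))
    print("disc",ray("top",507/1.4,206/1.4,.057))
    for w in((497,340),(289,342)): print(ray("top",w[0]/1.4,w[1]/1.4,.006))
    cr=a['p'][120:280,170:410].copy(); cr[m[120:280,170:410]]=(cr[m[120:280,170:410]]//2+np.array([0,90,0])).astype(np.uint8)
    cv2.imwrite("pics/crop1.png",cv2.resize(np.clip(cr[...,::-1]*1.7,0,255).astype(np.uint8),None,fx=3.2,fy=3.2,interpolation=cv2.INTER_CUBIC))
E
python3 meas.py
```

```text
top n 417 hi 139 [ 0.4481 -0.1331  0.0445] [ 0.4388 -0.1436  0.0354] [ 0.4578 -0.1236  0.0487] lo 259 [ 0.4757 -0.1426  0.0062] [ 0.4381 -0.1652  0.0023] [ 0.5027 -0.1231  0.0101]
scene n 437 hi 71 [ 0.4496 -0.1278  0.0428] [ 0.4412 -0.1373  0.035 ] [ 0.458  -0.1216  0.0479] lo 272 [ 0.4793 -0.1345  0.0048] [ 4.423e-01 -1.683e-01  2.000e-04] [ 0.5207 -0.117   0.0128]
top 0.075 326 med [ 0.6243 -0.1429  0.083 ] mid [ 0.6252 -0.1435  0.0814] ext [0.0307 0.0317 0.0106]
top 0.05 2625 med [ 0.6218 -0.1404  0.0571] mid [ 0.6254 -0.143   0.0557] ext [0.0992 0.0985 0.0115]
top 0.005 2156 med [ 0.5955 -0.1165  0.015 ] mid [ 0.6245 -0.1435  0.0125] ext [0.146  0.1463 0.0146]
scene 0.075 226 med [ 0.6254 -0.1386  0.0822] mid [ 0.6248 -0.1408  0.0804] ext [0.0311 0.0312 0.0105]
scene 0.05 1727 med [ 0.6292 -0.1333  0.0564] mid [ 0.6247 -0.1413  0.0568] ext [0.0999 0.1022 0.0136]
scene 0.005 1542 med [ 0.6496 -0.102   0.0142] mid [ 0.5989 -0.1792  0.0124] ext [0.1981 0.2231 0.0148]
top-bare 0.075 332 med [0.6506 0.0908 0.0829] mid [0.6511 0.091  0.0811] ext [0.0313 0.031  0.0108]
top-bare 0.05 88 med [0.6412 0.0859 0.0561] mid [0.6474 0.0905 0.0548] ext [0.0233 0.0307 0.0094]
top-bare 0.005 3527 med [0.6441 0.0885 0.0152] mid [0.6517 0.0912 0.0125] ext [0.131  0.1306 0.015 ]
rayscircle top rod [ 0.62478165 -0.14309733  0.083     ] scene [ 0.62492598 -0.1415886   0.083     ]
disc [ 0.62637317 -0.14355039  0.057     ]
[ 0.47364947 -0.14192446  0.006     ]
[0.46535752 0.10783268 0.006     ]
```

View pics/crop1.png

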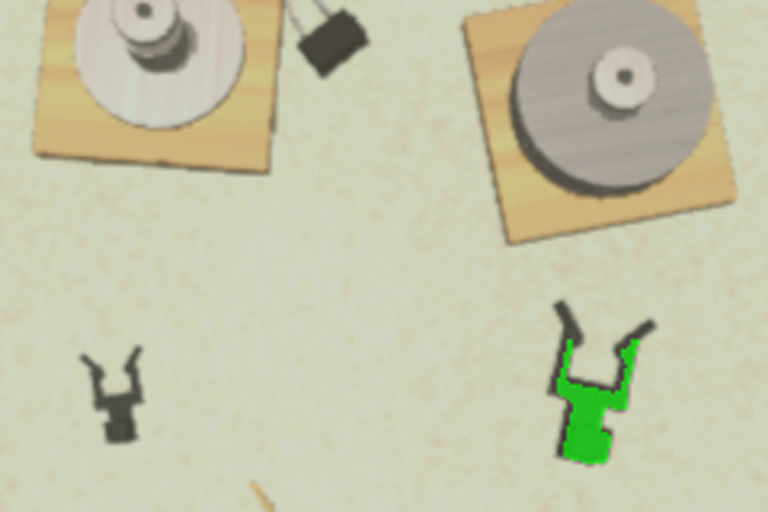

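The crop confirms it. The large black clip is at crop (590,390) with its mouth toward the loaded rod at (625,77). The small clip sits apart at (118,400). Next comes the clip axis, from its tips and tab.

Run:
```python
from h import *
a=np.load("top0.npz");p,d=a['p'],a['d']
f=lambda x,y:(170+x/3.2,120+y/3.2)
L=ray("top",*f(558,303),.006);R=ray("top",*f(652,322),.006)
print("tips",L.round(4),R.round(4),np.linalg.norm(L-R))
e=R-L; print("yaw tips",np.degrees(np.arctan2(e[0],-e[1])))
m=np.zeros(d.shape,np.uint8); m[205:272,330:385]=p[205:272,330:385].max(-1)<70
k,l,s,_=cv2.connectedComponentsWithStats(m); m=(l==1+np.argmax(s[1:,4]))
C=cloud("top",d)
T=m&(C[...,2]>.035); v,u=np.nonzero(T)
tab=np.array([ray("top",x,y,.045)[:2] for x,y in zip(u,v)]); r=cv2.minAreaRect((tab*1000).astype(np.float32)); print("tab rect",r, tab.mean(0))
v,u=np.nonzero(m&(C[...,2]<.013)); lo=np.array([ray("top",x,y,.006)[:2] for x,y in zip(u,v)])
t=tab.mean(0); mid=(L+R)[:2]/2; 
for ps in (-8,-10,-12,-14):
    c,s=np.cos(np.radians(ps)),np.sin(np.radians(ps)); q=(lo-t)@np.array([[c,-s],[s,c]])
    print(ps,"x",q[:,0].min(),q[:,0].max(),"y body",[(q[(q[:,0]>b)&(q[:,0]<b+.01),1].min().round(4),q[(q[:,0]>b)&(q[:,0]<b+.01),1].max().round(4)) for b in(.022,.032,.042,.062)])
print("mid-tab yaw",np.degrees(np.arctan2(*(mid-t)[::-1])),np.linalg.norm(mid-t))
```

```text
tips [ 0.5209 -0.1235  0.006 ] [ 0.512  -0.1736  0.006 ] 0.050866255631395414
yaw tips -10.044388899813983
tab rect ((476.2630615234375, -141.67459106445312), (20.06758689880371, 76.38136291503906), 73.06271362304688) [ 0.44910045 -0.13313212]
-8 x -0.01005079938975686 0.07110899690989314 y body [(np.float64(-0.0225), np.float64(0.0183)), (np.float64(-0.0225), np.float64(0.0167)), (np.float64(-0.023), np.float64(0.0163)), (np.float64(-0.0304), np.float64(0.0218))]
-10 x -0.009795666816246681 0.07041471142568102 y body [(np.float64(-0.0216), np.float64(0.0191)), (np.float64(-0.0212), np.float64(0.0179)), (np.float64(-0.0214), np.float64(0.0178)), (np.float64(-0.0281), np.float64(0.0241))]
-12 x -0.009528599731627707 0.07072298114742974 y body [(np.float64(-0.0207), np.float64(0.0197)), (np.float64(-0.0199), np.float64(0.0191)), (np.float64(-0.0197), np.float64(0.0193)), (np.float64(-0.0257), np.float64(0.0265))]
-14 x -0.00957774032144159 0.07155310264634772 y body [(np.float64(-0.0198), np.float64(0.0207)), (np.float64(-0.0185), np.float64(0.0204)), (np.float64(-0.0181), np.float64(0.0209)), (np.float64(-0.0234), np.float64(0.0288))]
mid-tab yaw -12.886879453268657 0.06912003903015997
```

Yaw is about −11.5° and the tab is at (0.449,−0.1325). The jaws go along the clip's y, which needs a +10° turn. Moving above the tab.

```bash
python3 -m creep '[{"x":0.0115,"y":-0.0345,"wz":1},{"x":0.0115,"y":-0.0345,"wz":1},{"x":0.0115,"y":-0.0345,"wz":1},{"x":0.0115,"y":-0.0345,"wz":1},{"x":0.0115,"y":-0.0345,"wz":1},{"x":0.0115,"y":-0.0345,"wz":1},{"x":0.0115,"y":-0.0345,"wz":1},{"x":0.0115,"y":-0.0345,"wz":1},{"x":0.0115,"y":-0.0345,"wz":1},{"x":0.0115,"y":-0.0345,"wz":1}]'
python3 -m creep '[{"x":0.0115,"y":-0.0345},{"x":0.0115,"y":-0.0345},{"x":0.0115,"y":-0.0345},{"x":0.0115,"y":-0.0345},{"x":0.0115,"y":-0.0345},{"x":0.0115,"y":-0.0345,"z":-0.02},{"x":0.0115,"y":-0.0345,"z":-0.03,"hand":0.05},{"x":0.0115,"y":-0.0345,"z":-0.03},{"x":0.0115,"y":-0.0345,"z":-0.03},{"x":0.0115,"y":-0.0345}]'
```

```text
validation failed for argument at $[0]...
validation failed for argument at $[0]...
```

```bash
python3 -m creep '[{"x":0.0115,"y":-0.0345,"z":0,"wx":0,"wy":0,"wz":1,"hand":0.09}]'; python3 -m creep --help | head -20
```

```text
t: 0.22
tool_pos: [0.2304, 0.5242, 0.2176]
orientation: [-0.555, -3.091, 0.002]
force: [1.0, -0.4, -0.3]
opening: 0.0909invalid input: not JSON, or not a number
```

```bash
python3 -m creep '[{"x":0.0115,"y":-0.0345,"z":0,"wx":0,"wy":0,"wz":1,"hand":0.05},{"x":0.0115,"y":-0.0345,"z":0,"wx":0,"wy":0,"wz":1,"hand":0.05},{"x":0.0115,"y":-0.0345,"z":0,"wx":0,"wy":0,"wz":1,"hand":0.05},{"x":0.0115,"y":-0.0345,"z":0,"wx":0,"wy":0,"wz":1,"hand":0.05},{"x":0.0115,"y":-0.0345,"z":0,"wx":0,"wy":0,"wz":1,"hand":0.05},{"x":0.0115,"y":-0.0345,"z":0,"wx":0,"wy":0,"wz":1,"hand":0.05},{"x":0.0115,"y":-0.0345,"z":0,"wx":0,"wy":0,"wz":1,"hand":0.05},{"x":0.0115,"y":-0.0345,"z":0,"wx":0,"wy":0,"wz":1,"hand":0.05},{"x":0.0115,"y":-0.0345,"z":0,"wx":0,"wy":0,"wz":1,"hand":0.05}]'
python3 -m creep '[{"x":0.0115,"y":-0.0345,"z":0,"wx":0,"wy":0,"wz":0,"hand":0.05},{"x":0.0115,"y":-0.0345,"z":0,"wx":0,"wy":0,"wz":0,"hand":0.05},{"x":0.0115,"y":-0.0345,"z":0,"wx":0,"wy":0,"wz":0,"hand":0.05},{"x":0.0115,"y":-0.0345,"z":0,"wx":0,"wy":0,"wz":0,"hand":0.05},{"x":0.0115,"y":-0.0345,"z":0,"wx":0,"wy":0,"wz":0,"hand":0.05},{"x":0.0115,"y":-0.0345,"z":-0.02,"wx":0,"wy":0,"wz":0,"hand":0.05},{"x":0.0115,"y":-0.0345,"z":-0.03,"wx":0,"wy":0,"wz":0,"hand":0.05},{"x":0.0115,"y":-0.0345,"z":-0.03,"wx":0,"wy":0,"wz":0,"hand":0.05},{"x":0.0115,"y":-0.0345,"z":-0.03,"wx":0,"wy":0,"wz":0,"hand":0.05},{"x":0.0115,"y":-0.0345,"z":0,"wx":0,"wy":0,"wz":0,"hand":0.05}]'
```

```text
t: 1.35
tool_pos: [0.3346, 0.2122, 0.2183]
orientation: [-0.313, -3.126, 0.0]
force: [0.1, 0.6, 1.1]
opening: 0.0498
t: 2.6
tool_pos: [0.4474, -0.1319, 0.1052]
orientation: [-0.314, -3.12, -0.003]
force: [-0.5, 0.3, -1.2]
opening: 0.05
```

```bash
python3 -m creep '[{"x":0.001,"y":0,"z":-0.04,"wx":0,"wy":0,"wz":0,"hand":0.05},{"x":0,"y":0,"z":-0.03,"wx":0,"wy":0,"wz":0,"hand":0.05},{"x":0,"y":0,"z":-0.018,"wx":0,"wy":0,"wz":0,"hand":0.05},{"x":0,"y":0,"z":-0.006,"wx":0,"wy":0,"wz":0,"hand":0.05},{"x":0,"y":0,"z":0,"wx":0,"wy":0,"wz":0,"hand":0.05},{"x":0,"y":0,"z":0,"wx":0,"wy":0,"wz":0,"hand":0.05}]'
python3 - <<'E'
from h import *
p,d=robot.read_camera("scene"); np.savez("scene1.npz",p=p,d=d)
cv2.imwrite("pics/s1.png",cv2.resize(np.clip(p[100:220,140:360,::-1]*1.7,0,255).astype(np.uint8),None,fx=3.4,fy=3.4,interpolation=cv2.INTER_CUBIC))
E
```

```text
t: 3.35
tool_pos: [0.4514, -0.1319, 0.0157]
orientation: [0.314, 3.124, -0.001]
force: [0.0, -0.1, 0.7]
opening: 0.0503
```

View pics/s1.png

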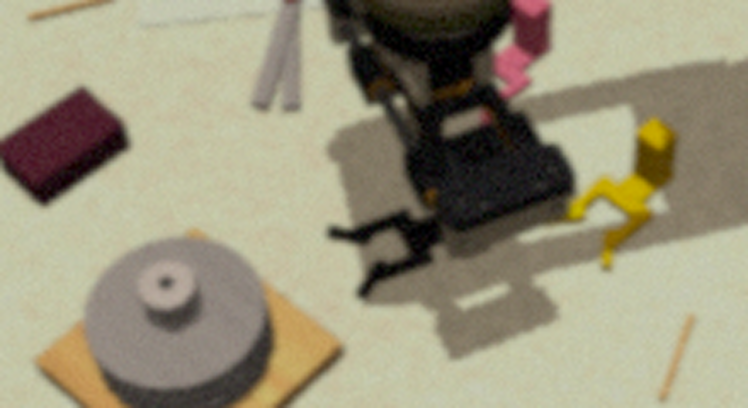

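The fingers straddle the tab; the clip, at crop (400,245), is undisturbed. I'll correct slightly, close, then lift.

```bash
python3 -m creep '[{"x":-0.002,"y":0,"z":-0.003,"wx":0,"wy":0,"wz":0,"hand":0.05},{"x":0,"y":0,"z":0,"wx":0,"wy":0,"wz":0,"hand":0.03},{"x":0,"y":0,"z":0,"wx":0,"wy":0,"wz":0,"hand":0.01},{"x":0,"y":0,"z":0,"wx":0,"wy":0,"wz":0,"hand":0.01},{"x":0,"y":0,"z":0,"wx":0,"wy":0,"wz":0,"hand":0.01},{"x":0,"y":0,"z":0,"wx":0,"wy":0,"wz":0,"hand":0.01}]' 55
python3 -m creep '[{"x":0,"y":0,"z":0.02,"wx":0,"wy":0,"wz":0,"hand":0.01},{"x":0,"y":0,"z":0.03,"wx":0,"wy":0,"wz":0,"hand":0.01},{"x":0,"y":0,"z":0.03,"wx":0,"wy":0,"wz":0,"hand":0.01},{"x":0,"y":0,"z":0,"wx":0,"wy":0,"wz":0,"hand":0.01},{"x":0,"y":0,"z":0,"wx":0,"wy":0,"wz":0,"hand":0.01}]'
```

```text
t: 4.15
tool_pos: [0.4487, -0.1317, 0.0117]
orientation: [0.314, 3.126, -0.0]
force: [0.9, 0.0, 0.2]
opening: 0.0194
t: 4.78
tool_pos: [0.4481, -0.1314, 0.0906]
orientation: [-0.314, -3.125, -0.0]
force: [-0.8, 0.1, -1.2]
opening: 0.0195
```

Gripped (opening 19.4 mm) and lifted. Moving to 70 mm short of home along the clip axis, with the underside about 2.5 mm above the weight, then a look.

```bash
python3 -m creep '[{"x":0.025,"y":0.0045,"z":0,"wx":0,"wy":0,"wz":0,"hand":0.01},{"x":0.025,"y":0.0045,"z":0,"wx":0,"wy":0,"wz":0,"hand":0.01},{"x":0.015,"y":0.0025,"z":-0.01,"wx":0,"wy":0,"wz":0,"hand":0.01},{"x":0,"y":0,"z":-0.008,"wx":0,"wy":0,"wz":0,"hand":0.01},{"x":0,"y":0,"z":0,"wx":0,"wy":0,"wz":0,"hand":0.01},{"x":0,"y":0,"z":0,"wx":0,"wy":0,"wz":0,"hand":0.01}]'
python3 - <<'E'
from h import *
ims=[]
for n,(u0,v0,u1,v1) in(("top",(290,110,430,260)),("scene",(130,130,270,280))):
    p,d=robot.read_camera(n); np.savez(n+"2.npz",p=p,d=d)
    ims.append(cv2.resize(np.clip(p[v0:v1,u0:u1,::-1]*1.8,0,255).astype(np.uint8),None,fx=2.8,fy=2.8,interpolation=cv2.INTER_CUBIC))
cv2.imwrite("pics/s2.png",np.hstack(ims)); s=robot.read_state();print(s['tool_pos'],s['t'])
for n in("top","scene"): print(n,proj(n,s['tool_pos']))
E
```

```text
t: 5.52
tool_pos: [0.5128, -0.1202, 0.0733]
orientation: [-0.314, -3.125, -0.0]
force: [1.1, 0.0, -1.2]
opening: 0.0195
[ 0.5134418  -0.12039744  0.07396095] 5.625
top (np.float64(348.950977182725), np.float64(215.62813905452504))
scene (np.float64(246.73522912661713), np.float64(163.84180907535523))
```

View pics/s2.png

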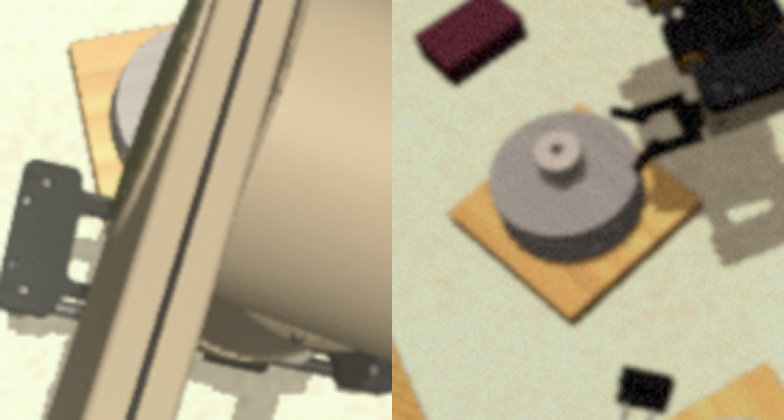

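The scene half shows the clip level in the grip. Its tips are at composite (616,113) and (640,163), facing the rod top at (557,148). The top view is blocked by the arm. I'll check the tips against the prediction.

Run:
```python
from h import *
f=lambda x,y:(130+(x-392)/2.8,130+y/2.8)
z=.0739-.0117+.003
A=ray("scene",*f(614,112),z);B=ray("scene",*f(637,166),z);r=ray("scene",*f(557,148),.083)
e=A-B; print(A,B,(A+B)/2,"w",np.linalg.norm(e),"yaw",np.degrees(np.arctan2(-e[0],e[1])),"rod",r)
t=np.array([.5134,-.1204]);c=np.array([np.cos(np.radians(-11.5)),np.sin(np.radians(-11.5))])
print("pred tip mid",t+c*.073)
d=np.load("scene2.npz");C=cloud("scene",d['d']);m=d['p'].max(-1)<45
P=C[165:195,205:240][m[165:195,205:240]];P=P[(P[:,2]>.04)&(P[:,2]<.072)]
q=P[:,:2]-t; s=q@c
k=np.polyfit(s,P[:,2],1); print(len(P),"z vs along-axis fit",k, "z at origin",np.polyval(k,.044), np.median(P[:,2]))
```

```text
[ 0.5753406  -0.15630207  0.0652    ] [ 0.58583925 -0.10990191  0.0652    ] [ 0.58058993 -0.13310199  0.0652    ] w 0.047573071158090494 yaw 167.2507360710012 rod [ 0.62440457 -0.14120316  0.083     ]
pred tip mid [ 0.5849345  -0.13495386]
308 z vs along-axis fit [-0.0047085   0.06719546] z at origin 0.06698828449845153 0.06721173840331147
```

Alignment agrees within about 2 mm, and the clip is level. Lowering 3 mm and advancing 50 mm, just short of lip contact.

```bash
python3 -m creep '[{"x":0,"y":0,"z":-0.003,"wx":0,"wy":0,"wz":0,"hand":0.01},{"x":0.01,"y":-0.002,"z":0,"wx":0,"wy":0,"wz":0,"hand":0.01},{"x":0.01,"y":-0.002,"z":0,"wx":0,"wy":0,"wz":0,"hand":0.01},{"x":0.01,"y":-0.002,"z":0,"wx":0,"wy":0,"wz":0,"hand":0.01},{"x":0.01,"y":-0.002,"z":0,"wx":0,"wy":0,"wz":0,"hand":0.01},{"x":0.009,"y":-0.002,"z":0,"wx":0,"wy":0,"wz":0,"hand":0.01},{"x":0,"y":0,"z":0,"wx":0,"wy":0,"wz":0,"hand":0.01},{"x":0,"y":0,"z":0,"wx":0,"wy":0,"wz":0,"hand":0.01}]' 60
```

```text
t: 6.62
tool_pos: [0.5624, -0.13, 0.0704]
orientation: [-0.314, -3.125, -0.0]
force: [0.2, 1.1, -0.8]
opening: 0.0195
```

```bash
python3 -m creep '[{"x":0.004,"y":-0.0008,"z":0,"wx":0,"wy":0,"wz":0,"hand":0.01},{"x":0.004,"y":-0.0008,"z":0,"wx":0,"wy":0,"wz":0,"hand":0.01},{"x":0,"y":0,"z":0,"wx":0,"wy":0,"wz":0,"hand":0.01}]'
python3 -m creep '[{"x":0.003,"y":-0.0006,"z":0,"wx":0,"wy":0,"wz":0,"hand":0.01},{"x":0.003,"y":-0.0006,"z":0,"wx":0,"wy":0,"wz":0,"hand":0.01},{"x":0,"y":0,"z":0,"wx":0,"wy":0,"wz":0,"hand":0.01}]'
```

```text
t: 7.0
tool_pos: [0.5698, -0.1313, 0.0699]
orientation: [-0.313, -3.124, -0.001]
force: [-3.0, 1.8, -1.2]
opening: 0.0196
t: 7.38
tool_pos: [0.5769, -0.1328, 0.0705]
orientation: [0.314, 3.125, 0.0]
force: [-0.5, 1.1, -2.6]
opening: 0.0197
```

```bash
python3 -m creep '[{"x":0.003,"y":-0.0006,"z":0,"wx":0,"wy":0,"wz":0,"hand":0.01},{"x":0,"y":0,"z":0,"wx":0,"wy":0,"wz":0,"hand":0.01}]'
python3 -m creep '[{"x":0.002,"y":-0.0004,"z":0,"wx":0,"wy":0,"wz":0,"hand":0.01},{"x":0,"y":0,"z":0,"wx":0,"wy":0,"wz":0,"hand":0.01}]'
python3 - <<'E'
from h import *
p,d=robot.read_camera("scene"); np.savez("scene3.npz",p=p,d=d)
cv2.imwrite("pics/s3.png",cv2.resize(np.clip(p[140:240,140:260,::-1]*2.,0,255).astype(np.uint8),None,fx=6,fy=6,interpolation=cv2.INTER_CUBIC))
E
```

```text
t: 7.62
tool_pos: [0.5806, -0.1339, 0.0713]
orientation: [0.314, 3.124, -0.001]
force: [1.5, -0.1, -1.4]
opening: 0.0196
t: 7.88
tool_pos: [0.5819, -0.1342, 0.0709]
orientation: [0.314, 3.125, -0.001]
force: [0.6, 0.6, -1.5]
opening: 0.0195
```

View pics/s3.png

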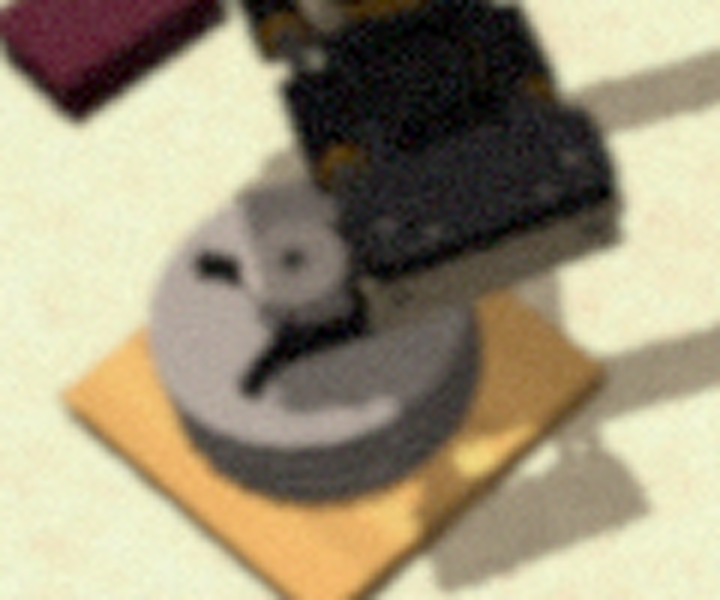

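The tips are now past the rod, at crop (203,265) and (250,387), with the rod top at (293,258). Checking the tip-to-axis distance, which should be about 29 mm.

```bash
python3 - <<'E'
from h import *
f=lambda x,y:(140+x/6,140+y/6)
A=ray("scene",*f(200,264),.065);B=ray("scene",*f(248,390),.065);r=np.array([.6248,-.1415,.065]);r2=ray("scene",*f(293,258),.083)
e=A-B;m=(A+B)/2;print(A,B,m,"w",np.linalg.norm(e),"yaw",np.degrees(np.arctan2(e[0],-e[1])),"tip-axis",(m-r)[:2],np.linalg.norm((m-r)[:2]),r2)
E
python3 -m creep '[{"x":0.0015,"y":-0.0003,"z":0,"wx":0,"wy":0,"wz":0,"hand":0.01},{"x":0,"y":0,"z":0,"wx":0,"wy":0,"wz":0,"hand":0.01}]'
python3 -m creep '[{"x":0.0015,"y":-0.0003,"z":0,"wx":0,"wy":0,"wz":0,"hand":0.01},{"x":0,"y":0,"z":0,"wx":0,"wy":0,"wz":0,"hand":0.01}]'
```

```text
[ 0.64558701 -0.16880718  0.065     ] [ 0.65629556 -0.11993885  0.065     ] [ 0.65094128 -0.14437302  0.065     ] w 0.05002785720254541 yaw -12.35989529253067 tip-axis [ 0.02614128 -0.00287302] 0.02629868807195058 [ 0.62470061 -0.14103377  0.083     ]
t: 8.18
tool_pos: [0.5832, -0.1343, 0.0706]
orientation: [0.314, 3.126, -0.0]
force: [0.0, 0.8, -0.9]
opening: 0.02
t: 8.43
tool_pos: [0.5835, -0.1343, 0.0702]
orientation: [-0.314, -3.123, -0.0]
force: [-5.6, 0.5, 2.2]
opening: 0.02
```

```bash
python3 -m creep '[{"x":0.0015,"y":-0.0003,"z":0,"wx":0,"wy":0,"wz":0,"hand":0.01},{"x":0,"y":0,"z":0,"wx":0,"wy":0,"wz":0,"hand":0.01}]'
python3 -m creep '[{"x":0.0015,"y":-0.0003,"z":0,"wx":0,"wy":0,"wz":0,"hand":0.01},{"x":0,"y":0,"z":0,"wx":0,"wy":0,"wz":0,"hand":0.01}]'
```

```text
t: 8.68
tool_pos: [0.5837, -0.1343, 0.0698]
orientation: [-0.313, -3.12, -0.001]
force: [-10.3, 1.8, 5.2]
opening: 0.0198
t: 8.93
tool_pos: [0.584, -0.1343, 0.0694]
orientation: [-0.313, -3.117, -0.002]
force: [-16.4, 3.0, 7.7]
opening: 0.0202
```

It hit a stiff stop at 16 N, so the neck is at the slot end. Backing off to relieve the load, with a light pull to test the snap.

```bash
python3 -m creep '[{"x":-0.005,"y":0.001,"z":0,"wx":0,"wy":0,"wz":0,"hand":0.01},{"x":0,"y":0,"z":0,"wx":0,"wy":0,"wz":0,"hand":0.01}]'
python3 -m creep '[{"x":-0.002,"y":0.0004,"z":0,"wx":0,"wy":0,"wz":0,"hand":0.01},{"x":0,"y":0,"z":0,"wx":0,"wy":0,"wz":0,"hand":0.01}]'
```

```text
t: 9.18
tool_pos: [0.5827, -0.1342, 0.0707]
orientation: [0.314, 3.125, -0.0]
force: [0.3, -0.5, -1.9]
opening: 0.0196
t: 9.43
tool_pos: [0.5808, -0.1338, 0.0708]
orientation: [0.314, 3.125, -0.0]
force: [-0.1, -0.9, -0.6]
opening: 0.0199
```

```bash
python3 -m creep '[{"x":-0.003,"y":0.0006,"z":0,"wx":0,"wy":0,"wz":0,"hand":0.01},{"x":0,"y":0,"z":0,"wx":0,"wy":0,"wz":0,"hand":0.01}]'
python3 -m creep '[{"x":0.0048,"y":-0.001,"z":0,"wx":0,"wy":0,"wz":0,"hand":0.01},{"x":0,"y":0,"z":-0.0015,"wx":0,"wy":0,"wz":0,"hand":0.01},{"x":0,"y":0,"z":0,"wx":0,"wy":0,"wz":0,"hand":0.01}]'
```

```text
t: 9.68
tool_pos: [0.5781, -0.1331, 0.0711]
orientation: [0.314, 3.125, 0.0]
force: [2.1, 0.6, 1.2]
opening: 0.0194
t: 10.05
tool_pos: [0.5822, -0.1342, 0.0688]
orientation: [-0.314, -3.125, 0.0]
force: [0.1, 0.2, -1.0]
opening: 0.0197
```

The pull met resistance (+2.1 N), so the lips are behind the neck. Releasing and retreating upward.

```bash
python3 -m creep '[{"x":0,"y":0,"z":0,"wx":0,"wy":0,"wz":0,"hand":0.03},{"x":0,"y":0,"z":0,"wx":0,"wy":0,"wz":0,"hand":0.045},{"x":0,"y":0,"z":0,"wx":0,"wy":0,"wz":0,"hand":0.045},{"x":0,"y":0,"z":0.02,"wx":0,"wy":0,"wz":0,"hand":0.045},{"x":0,"y":0,"z":0.04,"wx":0,"wy":0,"wz":0,"hand":0.045},{"x":0,"y":0,"z":0.04,"wx":0,"wy":0,"wz":0,"hand":0.045},{"x":-0.03,"y":0,"z":0.02,"wx":0,"wy":0,"wz":0,"hand":0.045},{"x":-0.05,"y":0,"z":0,"wx":0,"wy":0,"wz":0,"hand":0.045},{"x":-0.06,"y":0,"z":0,"wx":0,"wy":0,"wz":0,"hand":0.045},{"x":-0.03,"y":0.0,"z":0,"wx":0,"wy":0,"wz":0,"hand":0.045}]'
python3 -m creep '[{"x":0,"y":0.05,"z":0,"wx":0,"wy":0,"wz":0,"hand":0.045},{"x":0,"y":0.06,"z":0,"wx":0,"wy":0,"wz":0,"hand":0.045},{"x":0,"y":0.06,"z":0,"wx":0,"wy":0,"wz":0,"hand":0.045},{"x":0,"y":0.06,"z":0,"wx":0,"wy":0,"wz":0,"hand":0.045},{"x":0,"y":0.03,"z":0,"wx":0,"wy":0,"wz":0,"hand":0.045},{"x":0,"y":0,"z":0,"wx":0,"wy":0,"wz":0,"hand":0.045}]'
python3 - <<'E'
from h import *
ims=[]
for n,(u0,v0,u1,v1) in(("top",(310,100,420,220)),("scene",(140,140,250,260))):
    p,d=robot.read_camera(n); np.savez(n+"4.npz",p=p,d=d)
    ims.append(cv2.resize(np.clip(p[v0:v1,u0:u1,::-1]*1.8,0,255).astype(np.uint8),None,fx=3.6,fy=3.6,interpolation=cv2.INTER_CUBIC))
    C=cloud(n,d)[v0:v1,u0:u1]; m=p[v0:v1,u0:u1].max(-1)<60
    P=C[m]; Q=P[(P[:,2]>.056)&(P[:,2]<.075)&(np.hypot(P[:,0]-.625,P[:,1]+.1425)<.045)]
    T=P[(P[:,2]>.09)&(P[:,2]<.115)&(np.hypot(P[:,0]-.625,P[:,1]+.1425)<.07)]
    print(n,"clip top z",np.median(Q[:,2]),"plane",np.linalg.lstsq(np.c_[Q[:,:2],np.ones(len(Q))],Q[:,2],rcond=None)[0][:2],"tab",len(T),T.mean(0),T[:,2].max())
cv2.imwrite("pics/s4.png",np.hstack(ims))
E
```

```text
t: 11.3
tool_pos: [0.4106, -0.1341, 0.1905]
orientation: [0.314, 3.124, -0.001]
force: [0.8, -0.7, 0.5]
opening: 0.0452
t: 12.05
tool_pos: [0.4125, 0.1277, 0.1907]
orientation: [0.308, 3.125, 0.001]
force: [-0.4, -0.1, -0.4]
opening: 0.0452
top clip top z 0.06306194434073856 plane [-0.01817659  0.0086764 ] tab 162 [ 0.58173503 -0.13279267  0.10105133] 0.10538299621845643
scene clip top z 0.06236697491586751 plane [-0.03245394  0.02306966] tab 107 [ 0.58371588 -0.12957065  0.09927705] 0.1044848311859981
```

View pics/s4.png

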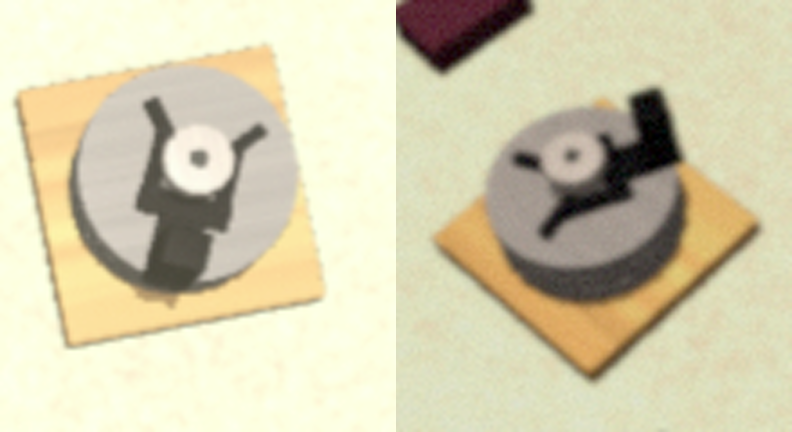

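The clip lies flat round the rod. Its top is at 63 mm (57 + 6), and the tab puts the slot centre about 1 mm from the axis. Handing in after a quick check that the small clip hasn't moved.

Run:
```python
from h import *
for k in(0,4):
    p=np.load(f"scene{k}.npz")['p'][238:275,320:358]; v,u=np.nonzero(p.max(-1)<45); print(k,len(u),u.mean(),v.mean())
print(robot.close_job())
```

```text
0 160 22.8875 14.6625
4 157 23.78343949044586 13.700636942675159
the job is handed in; nothing more can be done
None
```

The larger black clip is snapped into the groove of the loaded carrier's rod, lying flat on the top weight and released. I handed the job in at about t = 12 s, and no verdict was given.

I gripped the clip by its tab, pushed it mouth first along its own axis until it hit a stiff stop at about 16 N, then backed it to centre and let go.

**Last checks:**
- **Seating:** the clip's top face measured 63 mm (top camera) and 62 mm (scene camera), so its underside is at about 57 mm, level with the groove's lower edge. The fitted tilt was about 1–2°.
- **Centring:** the tab position from the top camera puts the slot centre about 1 mm from the rod's axis.
- **Snap:** before release, a light pull of a few millimetres met resistance of about 2 N. The force is small, but it fits the lips being behind the neck.
- **Arm:** the gripper was well clear of everything, reading under 1 N.
- **Disagreements:** the scene camera put the tab about 2–3 mm from where the top camera did, because its reading includes the tab's side faces. The small clip's dark-pixel centroid shifted by about 1 pixel (2–3 mm at most) between the first and last pictures. I put that down to noise or shadow, because the arm never came lower than about 190 mm near it.

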